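Set the field iris of a light base and clamp it

TASK

Set the light base's iris for the blue-banded objective: with a fingertip push the orange-knobbed clamp lever away from you to free the ring, push the black-knobbed iris lever round until its pointer stands on the blue mark, then push the clamp lever back fully home. Only push, and gently: grip or lift nothing, and leave the other things on the bench where they stand.

Things in the scene. Friction and masses are not known exactly. Their poses are not given: they have to be found in the camera images.
- light_base: cream-grey fixed box, flat deck 46 mm high, x -83 to +77, y -78 to +78 mm; a black ring (80 mm across, top 61 mm high) round a lit iris port stands on it. Origin: on the ring's axis at bench height; z up; the front, with the curved scale, faces -x, to the robot. Also on the deck: socket at x 57, y 55, 25 mm across, top 58 mm high; clamp block near x 10, y -57, 26 mm wide, top 63 mm high
- iris_ring (a joint): turn of the iris ring and its lever, rad, stops at 0 and 1.745; grows anticlockwise seen from above (along the front from left to right). At q the lever points along bearing 2.269 + q in the base's frame (from x towards y). Marks: red 0.262, yellow 0.611, green 0.960, blue 1.309. Starts at 0.05 to 0.85. Freed, it takes about 1 N at the knob and stays where left; clamped, it holds fast
- iris_knob (a point): middle of the black knob on the iris lever: upright cylinder 13 mm across, 59 to 81 mm above the bench (this point: 71), 56 mm from the ring's axis. A flat steel arm, 56 to 61 mm high, joins it to the ring; a black pointer under it reaches 64 mm from the axis, to the inner ends of the scale marks
- blue_mark (a point): where the middle of the black knob stands when the pointer is on the blue mark, 71 mm above the bench; the mark itself, a blue line 3 x 10 mm flat on the scale, lies 14 mm farther out from the ring's axis
- ring_clamp (a joint): turn of the clamp lever on its upright pin, rad: 0 fully home (clamped, against a stop), 1.13 fully released (stop). Grows anticlockwise seen from above, its end moving to the rear, away from the robot. Lets go of the ring beyond about 0.5. Starts at 0 to 0.06; stiff, 3 to 5 N at the knob; stays where left
- clamp_knob (a point): middle of the orange knob on the end of the clamp lever: upright cylinder 13 mm across, 64 to 89 mm above the bench (this point: 82), 45 mm from the lever's pin. The pin is at x 11, y -61 mm in the base's frame; at value c the lever points along bearing -2.182 + c in that frame. A steel arm, 64 to 74 mm high, joins knob and pin
- objective_loose: spare microscope objective, white with a blue band, standing, 29 mm across, 48 mm tall, loose bystander; origin under its foot
- loupe: pale grey stand loupe, 40 mm across, 36 mm tall, loose bystander; origin under its foot
- slide_box: blue box of glass slides, 35 x 86 x 31 mm, loose bystander; origin under its middle
- bulb_box: small kraft lamp carton with an orange panel, 43 x 42 x 62 mm, loose bystander; origin under its middle
- mount_3: ochre resin specimen mount, 38 mm across, 18 mm tall, loose bystander; origin under its middle

How it is judged:
By the outcome, as a careful person would: the job done as asked, in the order asked, and still so for the second after the job is handed in, with the robot touching nothing.
It also fails if it takes over 61 s, if anything falls off the work surface, if the arm or the gripper's body presses on something with over 40 N, if the wrist force passes 120 N, or if a joint passes its speed limit or range.

ROBOT

A 6-joint arm with a two-finger parallel gripper is mounted at the origin on the work surface; the furniture and walls round the work are solid. World frame = base frame: x ahead of the robot, y to its left, z up, the work surface at z = 0. Lengths are in m, angles in rad, forces in N, time in s.
With the tool pointing down it reaches from about 0.225 to 0.875 m from the base axis. Payload 3.4 kg.
Tool frame: the origin (TCP) lies at the very end of the fingers, on their centre line; the grasp point (between the pads) lies 19 mm behind it; z points along the fingers, y is the direction in which the jaws open and shut (so a half turn about z gives the same grasp; the last joint's range is limited). The gripper opens to 85 mm and grips with 20 to 120 N. Pads are 22 mm wide; open, the fingers measure 114 mm over their backs; the gripper's body (76 mm by 85 mm) begins 54 mm behind the grasp point. The pads swing forward as they close: fully open they stand 13 mm farther back than shut.
Start: joints at [-0.121, 0.276, 1.505, -0, 1.361, -0.121], TCP at [0.575, -0, 0.231] pointing down, gripper open.
Joint ranges: [-2.89, 2.89], [-0.75, 2.08], [0.22, 2.7], [-1.18, 4.32], [0.11, 2.71], [-2.7, 2.7]. Speed limits (rad/s): [2.57, 2.57, 3.14, 3.14, 3.14, 3.14].

INTERFACE

Orientations are given as a unit quaternion [w, x, y, z].
In Python, from rig import telemetry, cams, sign_off, spotter gives the robot as it stands.
- The arm moves only by the tool servo_tool, never from a script. Its argument "steps" is a list of rows, each a list of 6 numbers: the shift along the tool's x, y, z in mm, then the turn, a rotation vector about the tool's x, y, z in degrees. In form: [[x, y, z, ax, ay, az], ...]. A call has 1 to 8 rows; each row is the pose to reach, as a shift and turn from the pose commanded when the call began, along the tool's axes at that moment; what a row does not reach only later rows make up. A row lasts 1/10 s, in which the tool goes at most 50 mm and 8.59 degrees, less where a joint would pass 70% of its speed; a pose out of reach is approached as far as the arm can. A call with a gripper value outside its range is refused whole. "hand" is the closure in counts, from 0 (fully open) to 255 (shut), set as the call begins (left out, the last holds). The fingers move at their own pace and stop on an object; "grip_force" is the grip in N (left out, the last holds). Time passes only in rows, so rows that repeat a pose let the fingers close. It gives the time, the measured TCP pose, the force and the opening at its end, in the units of the state.
- telemetry.get_state(): the state, without advancing time (a new reading comes with each control period).
- cams.get_image(name): name is "scene" or "side" or "wrist"; returns (picture, depth): 400x640x3 uint8, red, green, blue; 400x640 float32, m along the optical axis (not along the pixel's ray), 0 where there is no reading.
- cams.camera_model(name): a dict with "camera_matrix" (3x3 intrinsics, pixels), "origin" and "rotation" of the camera in the world; the wrist camera has in their place "tool_from_camera" (4x4, takes a point from camera to tool coordinates, whose origin is the TCP and whose axes are the flange's). Camera axes: x right, y up, looking along -z (the intrinsics and any distortion apply to the point x, -y, -z); pixel columns grow to the right and rows downward; lengths in m; the calibration is good to about 2 mm. A picture is of the moment at which its call begins: read the wrist's pose just before it. camera_model takes no time and is no camera call.
- sign_off(): hands the job in, once; it reports no verdict.
Trained networks look in the newest picture that a camera, given by its name, has taken for a name from the list of things; names that differ only in an ending like _2 or _b are one class to them, and where a whole thing is asked for, a point or a joint stands for the part that bears it (a point fixed in the world has none). Each returns a list of dicts, best first, with "conf" (0 to 1); they miss things now and then, are a little off and sometimes report something else, mostly with a low value. They report only what shows in the picture. A call takes as long as a camera call.
- spotter.outline_of(query, camera): "region" (400x640 bool, what is visible of it) and "rect" ([left, top, width, height] in pixels, round what is visible of it).
The state is a dict: "clock": time; "qpos": joint angles; "qd": joint speeds; "effort": joint torques, N m; "position": TCP position; "ee_rot": TCP orientation; "contact_force": force on the tool from outside, world axes, zero at the start; "moment": the same for the moment, N m; "width": finger opening in m.
Only numpy, scipy, OpenCV 4.12 (cv2) and the standard library are available. Lean on these libraries where they do the work, as an engineer would, in place of code of your own. Each camera call takes 0.05 s, during which the arm holds its last target.

## Working session

There is one attempt and no reset: what is moved stays moved. The work goes in short steps, Python scripts to look and compute and a tool call to move; the robot and the scene stay as the last step left them, time stands still between calls to the robot, and variables do not carry over. Pictures are saved under pics/ and viewed, and the job is handed in when it is done.

Besides the shell and the picture viewer there is one more tool, called after "Call:" by a JSON object that holds its "fn" and its "kwargs", one argument or row to a line. servo_tool: Moves the arm, as the interface text tells. Its arguments: {"type":"object","properties":{"steps":{"type":"array","items":{"type":"array","items":{"type":"number"}}},"hand":{"type":"number"},"grip_force":{"type":"number"}},"required":["steps"]}

```bash
ls; mkdir -p pics; cat > h.py <<'E'
import numpy as np, cv2
from rig import telemetry, cams, sign_off, spotter
def save(n,im): cv2.imwrite('pics/'+n+'.png', im[:,:,::-1])
E
python3 - <<'E'
from h import *
s=telemetry.get_state(); print({k:np.round(v,3).tolist() for k,v in s.items()})
for c in ['scene','side','wrist']:
    im,d=cams.get_image(c); save(c+'0',im); np.save('pics/'+c+'0d.npy',d)
    m=cams.camera_model(c); print(c,m)
    for q in ['iris_knob','clamp_knob','light_base']:
        r=spotter.outline_of(q,c); print(c,q,[(x['conf'],x['rect']) for x in r[:3]])
E
```

```text
pics
{'clock': 0.0, 'qpos': [-0.121, 0.277, 1.506, -0.0, 1.361, -0.121], 'qd': [0.001, -0.0, 0.002, -0.002, 0.0, 0.0], 'effort': [0.001, -41.677, -24.581, -0.0, 0.011, 0.0], 'position': [0.574, 0.0, 0.23], 'ee_rot': [-0.001, 0.707, 0.707, -0.001], 'contact_force': [-0.362, 0.607, -0.245], 'moment': [0.038, -0.043, 0.005], 'width': 0.085}
scene {'camera_matrix': array([[500.59263042,   0.        , 320.16002968],
       [  0.        , 500.59263042, 191.66232573],
       [  0.        ,   0.        ,   1.        ]]), 'origin': array([1.05488423, 0.4778187 , 0.74376631]), 'rotation': array([0.38082205, 0.17202218, 0.38990783, 0.820582  ])}
scene iris_knob [(0.69, [255.7, 177.6, 39.1, 13.4])]
scene clamp_knob []
scene light_base [(0.91, [237.2, 156.6, 75.9, 75.5]), (0.39, [253.5, 178.3, 39.7, 16.5])]
side {'camera_matrix': array([[486.92152753,   0.        , 320.19793869],
       [  0.        , 486.92152753, 200.3105959 ],
       [  0.        ,   0.        ,   1.        ]]), 'origin': array([ 0.11347532, -0.92517981,  0.74821247]), 'rotation': array([ 0.87669111,  0.44857143, -0.07995775, 
[... 213 characters left out ...]
, [318.8, 274.3, 25.3, 24.2])]
wrist {'camera_matrix': array([[301.13405386,   0.        , 321.65284482],
       [  0.        , 301.13405386, 199.61175601],
       [  0.        ,   0.        ,   1.        ]]), 'tool_from_camera': array([[-8.06736787e-04,  9.64690717e-01,  2.63384073e-01,
         6.64384528e-02],
       [ 9.99999662e-01,  7.36953317e-04,  3.63744438e-04,
         1.07901601e-04],
       [ 1.56799116e-04,  2.63384278e-01, -9.64690986e-01,
        -1.42888151e-01],
       [ 0.00000000e+00,  0.00000000e+00,  0.00000000e+00,
         1.00000000e+00]])}
wrist iris_knob [(0.88, [221.2, 255.7, 62.3, 79.1])]
wrist clamp_knob []
wrist light_base [(0.84, [202.2, 207.6, 136.4, 139.7])]
```

View pics/scene0.png

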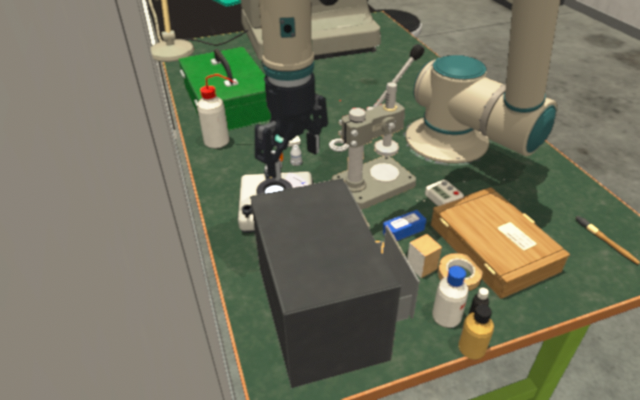

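View pics/side0.png

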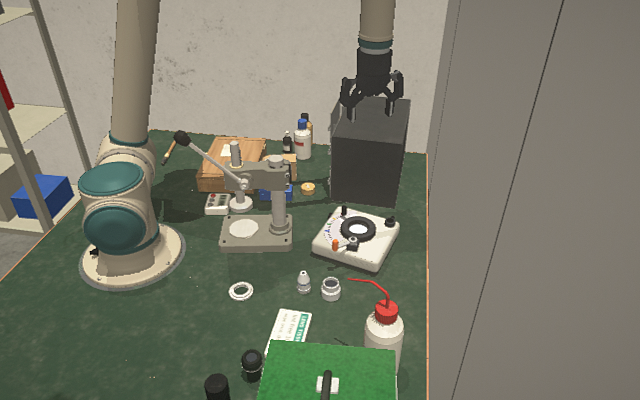

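View pics/wrist0.png

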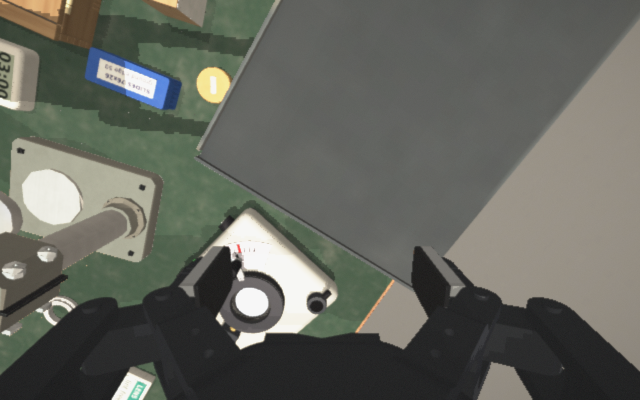

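```bash
cat >> h.py <<'E'
from scipy.spatial.transform import Rotation as R
def q2R(q): return R.from_quat([q[1],q[2],q[3],q[0]]).as_matrix()
def campose(c, s=None):
    m=cams.camera_model(c)
    if c!='wrist': return m['camera_matrix'],q2R(m['rotation']),np.array(m['origin'])
    T=np.array(m['tool_from_camera']); Rt=q2R(s['ee_rot']); 
    return m['camera_matrix'],Rt@T[:3,:3],Rt@T[:3,3]+np.array(s['position'])
def deproj(P,u,v,d):
    K,Rm,o=P; u,v,d=map(np.asarray,(u,v,d))
    c=np.stack([(u-K[0,2])/K[0,0]*d,-(v-K[1,2])/K[1,1]*d,-d],-1)
    return c@Rm.T+o
def at_z(P,u,v,z):
    K,Rm,o=P
    r=deproj(P,u,v,1.0)-o
    return o+r*((z-o[2])/r[...,2])[...,None] if np.ndim(u) else o+r*((z-o[2])/r[2])
def proj(P,X):
    K,Rm,o=P; c=(np.atleast_2d(X)-o)@Rm
    return np.stack([K[0,2]+K[0,0]*c[:,0]/-c[:,2],K[1,2]+K[1,1]*c[:,1]/c[:,2]],-1)
E
python3 - <<'E'
from h import *
a=cv2.imread('pics/side0.png'); cv2.imwrite('pics/side0z.png',cv2.resize(a[195:305,270:420],None,fx=5.3,fy=5.3,interpolation=cv2.INTER_CUBIC))
a=cv2.imread('pics/wrist0.png'); cv2.imwrite('pics/wrist0z.png',cv2.resize(a[195:350,160:360],None,fx=3.8,fy=3.8,interpolation=cv2.INTER_CUBIC))
d=np.load('pics/side0d.npy'); P=campose('side')
v,u=np.mgrid[0:400,0:640]
X=deproj(P,u,v,d)
m=(d>0)&(abs(X[...,2]-.046)<.003)&(u>305)&(u<410)&(v>200)&(v<280)
pts=X[m]; print(m.sum()); 
r=cv2.minAreaRect((pts[:,:2]*1000).astype(np.float32)); print(r)
# height ranges of big box
dw=np.load('pics/wrist0d.npy'); Pw=campose('wrist',telemetry.get_state())
Y=deproj(Pw,u,v,dw)
for p in [(210,155),(280,20),(390,270),(300,190),(500,100),(250,300),(300,340),(318,302),(240,255)]: print(p,Y[p[1],p[0]].round(3))
m=(dw>0)&(abs(Y[...,2]-.046)<.004)&(u>180)&(u<340)&(v>200)&(v<350)
print(m.sum(),cv2.minAreaRect((Y[m][:,:2]*1000).astype(np.float32)))
m=(dw>0)&(abs(Y[...,2]-.061)<.003)&(u>200)&(u<320)&(v>240)&(v<345)
q=(Y[m][:,:2]*1000).astype(np.float32);print(len(q),cv2.minEnclosingCircle(q), cv2.minAreaRect(q))
E
```

```text
1817
((449.33795166015625, -185.2699737548828), (251.9324188232422, 155.55233764648438), 44.302207946777344)
(210, 155) [0.507 0.044 0.19 ]
(280, 20) [0.553 0.118 0.191]
(390, 270) [ 0.621 -0.033  0.19 ]
(300, 190) [0.561 0.022 0.189]
(500, 100) [0.679 0.076 0.189]
(250, 300) [ 0.486 -0.152  0.047]
(300, 340) [0.569 0.01  0.307]
(318, 302) [ 0.571 -0.147  0.058]
(240, 255) [ 0.479 -0.09   0.049]
6007 ((489.9395751953125, -144.75112915039062), (145.21719360351562, 156.01174926757812), 44.915138244628906)
1995 ((508.0810241699219, -146.17372131347656), 65.7132797241211) ((503.2685241699219, -160.646728515625), (100.26778411865234, 121.03058624267578), 60.52022171020508)
```

View pics/side0z.png

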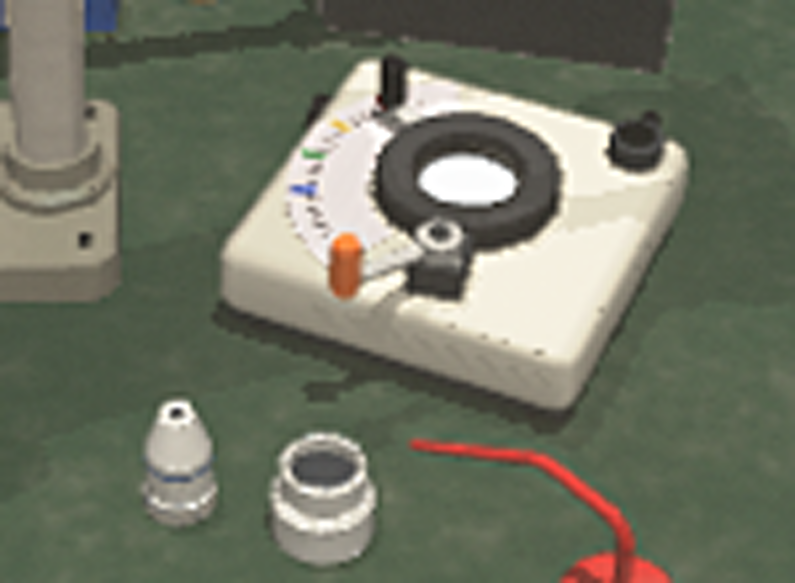

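View pics/wrist0z.png

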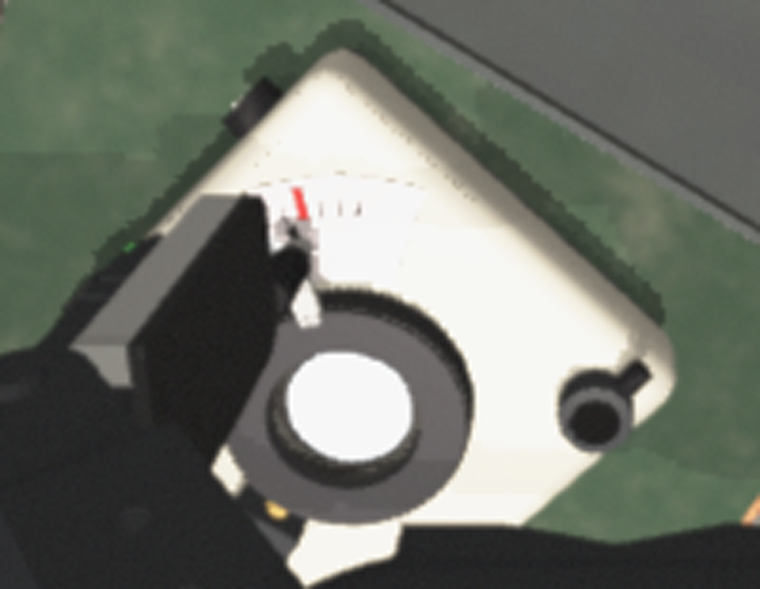

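```bash
python3 - <<'E'
from h import *
v,u=np.mgrid[0:400,0:640]
d=np.load('pics/side0d.npy');X=deproj(campose('side'),u,v,d)
for p in [(182,137),(213,158),(235,145),(250,175),(275,165),(289,180),(280,210),(290,245),(225,245),(222,225),(386,305),(304,275),(331,284),(375,285),(352,279),(330,380),(335,240),(352,237),(357,229)]: print(p,X[p[1],p[0]].round(3))
for p,z in [((335,241),.085),((345,239),.085),((352,236),.075)]: print(at_z(campose('side'),p[0],p[1],z).round(3))
E
```

```text
(182, 137) [ 0.149 -0.042  0.293]
(213, 158) [0.234 0.275 0.05 ]
(235, 145) [ 0.251 -0.036  0.252]
(250, 175) [ 0.272 -0.059  0.188]
(275, 165) [ 0.325 -0.067  0.206]
(289, 180) [ 0.353 -0.073  0.166]
(280, 210) [ 0.33  -0.069  0.088]
(290, 245) [ 0.337 -0.114  0.019]
(225, 245) [ 0.198 -0.066  0.02 ]
(222, 225) [0.208 0.033 0.001]
(386, 305) [ 0.393 -0.465  0.164]
(304, 275) [ 0.328 -0.245  0.048]
(331, 284) [ 0.377 -0.269  0.028]
(375, 285) [ 0.381 -0.445  0.193]
(352, 279) [ 0.356 -0.412  0.183]
(330, 380) [ 0.266 -0.549  0.146]
(335, 240) [ 0.408 -0.21   0.09 ]
(352, 237) [ 0.452 -0.198  0.075]
(357, 229) [ 0.489 -0.143  0.045]
[ 0.409 -0.208  0.085]
[ 0.431 -0.209  0.085]
[ 0.454 -0.194  0.075]
```

Call:
{"fn": "servo_tool", "kwargs": {
  "steps": [
    [-50, -20, 0, 0, 0, 0],
    [-100, -42, 0, 0, 0, 0],
    [-150, -63, 0, 0, 0, 0],
    [-200, -84, 0, 0, 0, 0],
    [-200, -84, 0, 0, 0, 0],
    [-200, -84, 0, 0, 0, 0],
    [-200, -84, 0, 0, 0, 0]
  ],
  "hand": 255
}}

```text
clock: 1.3
position: [0.4911, -0.1999, 0.2314]
ee_rot: [-0.0, 0.707, 0.707, 0.0]
contact_force: [-0.8, -0.4, -0.5]
width: 0.0003
```

```bash
python3 - <<'E'
from h import *
s=telemetry.get_state(); print({k:np.round(v,4).tolist() for k,v in s.items()})
im,d=cams.get_image('wrist'); save('wrist1',im); np.save('pics/wrist1d.npy',d)
np.save('pics/wrist1s.npy',s,allow_pickle=True)
a=im[:,:,::-1];cv2.imwrite('pics/wrist1z.png',cv2.resize(a[0:300,170:490],None,fx=2,fy=2,interpolation=cv2.INTER_CUBIC))
E
```

```text
{'clock': 1.3, 'qpos': [-0.5184, 0.2083, 1.5981, 0.001, 1.3351, -0.5176], 'qd': [0.0291, -0.0005, 0.0015, 0.0027, -0.0006, -0.0026], 'effort': [-0.9757, -37.249, -24.4107, -0.108, -0.0183, -0.008], 'position': [0.4911, -0.1999, 0.2314], 'ee_rot': [-0.0001, 0.7075, 0.7067, 0.0005], 'contact_force': [-0.829, -0.4332, -0.509], 'moment': [0.0236, -0.0159, -0.0209], 'width': 0.0003}
```

View pics/wrist1z.png

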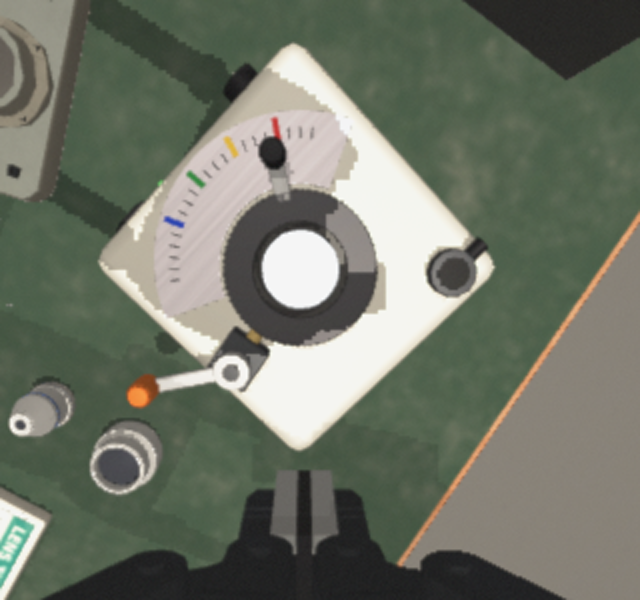

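```bash
cat > fit.py <<'E'
from h import *
from scipy.optimize import least_squares
s=np.load('pics/wrist1s.npy',allow_pickle=True).item(); P=campose('wrist',s)
im=cv2.imread('pics/wrist1.png'); hsv=cv2.cvtColor(im,cv2.COLOR_BGR2HSV)
def seg(lo,hi,win):
    m=cv2.inRange(hsv,lo,hi); w=np.zeros_like(m); w[win[1]:win[3],win[0]:win[2]]=1
    n,l,st,c=cv2.connectedComponentsWithStats(m*w)
    i=1+np.argmax(st[1:,4]); return c[i],st[i,4]
W=lambda u,v,r:(int(170+u/2-r),int(v/2-r),int(170+u/2+r),int(v/2+r))
red=seg((0,120,80),(8,255,255),W(276,128,9)); yel=seg((18,120,80),(32,255,255),W(231,147,9))
grn=seg((45,100,50),(85,255,255),W(196,180,9)); blu=seg((105,120,50),(130,255,255),W(174,222,9))
org=seg((5,180,150),(18,255,255),W(140,392,12))
print(red,yel,grn,blu,org)
obs=[];
for (c,n),q in zip([red,yel,grn,blu],[.262,.611,.960,1.309]):
    b=2.269+q; obs.append((c,np.array([70*np.cos(b),70*np.sin(b),46])/1e3))
obs.append((np.array([170+452/2,271/2]),np.array([57,55,58])/1e3))
obs.append((np.array([170+300/2,267/2]),np.array([0,0,61])/1e3))
def w(p,L): 
    c,t=np.cos(p[2]),np.sin(p[2]); return np.array([p[0]+c*L[0]-t*L[1],p[1]+t*L[0]+c*L[1],L[2]])
f=lambda p:np.concatenate([proj(P,w(p,L))[0]-o for o,L in obs])
r=least_squares(f,[.49,-.146,-.785]); p=r.x; print(p.round(4),np.degrees(p[2])); print(f(p).reshape(-1,2).round(2))
np.save('pics/pose.npy',p)
b=2.269+1.309; print('blue',w(p,[.056*np.cos(b),.056*np.sin(b),.071]).round(4))
pin=w(p,[.011,-.061,.082]); print('pin',pin.round(4))
for c in [0,.06,1.13]:
    bb=-2.182+c; K=w(p,[.011+.045*np.cos(bb),-.061+.045*np.sin(bb),.082]); print('clampknob',c,K.round(4), proj(P,K+[0,0,.007]))
k=at_z(P,170+270/2,150/2,.081); print('irisknob top guess',k)
for q in np.arange(.05,.5,.05):
    b=2.269+q; K=w(p,[.056*np.cos(b),.056*np.sin(b),.081]); print(q.round(2),K.round(4),proj(P,K)[0]*2-[340,0])
E
python3 fit.py
```

```text
(array([307.7826087 ,  63.95652174]), np.int32(23)) (array([285.11111111,  73.        ]), np.int32(27)) (array([267.27777778,  89.16666667]), np.int32(18)) (array([256.9, 110.7]), np.int32(20)) (array([239. , 197.3]), np.int32(100))
[ 0.4893 -0.1501 -0.7844] -44.944339586847136
[[-0.37 -0.25]
 [-0.11 -0.33]
 [ 0.14 -0.08]
 [-0.1  -0.21]
 [ 0.71 -0.02]
 [-0.26  0.97]]
blue [ 0.4367 -0.131   0.071 ]
pin [ 0.454 -0.201  0.082]
clampknob 0 [ 0.4097 -0.2089  0.082 ] [[238.53991645 197.461398  ]]
clampknob 0.06 [ 0.4103 -0.2115  0.082 ] [[239.30003796 200.0616174 ]]
clampknob 1.13 [ 0.4422 -0.2444  0.082 ] [[273.30313711 231.42261954]]
irisknob top guess [ 0.47627409 -0.09618923  0.081     ]
0.05 [ 0.4914 -0.0941  0.081 ] [303.25215658 145.00846852]
0.1 [ 0.4886 -0.0941  0.081 ] [297.06817095 144.94622558]
0.15 [ 0.4858 -0.0942  0.081 ] [290.89035418 145.21652202]
0.2 [ 0.483  -0.0944  0.081 ] [284.73663644 145.81846775]
0.25 [ 0.4802 -0.0948  0.081 ] [278.62485056 146.75007785]
0.3 [ 0.4775 -0.0954  0.081 ] [272.57265971 148.00828327]
0.35 [ 0.4747 -0.096   0.081 ] [266.5974864  149.58894738]
0.4 [ 0.472  -0.0968  0.081 ] [260.71644325 151.48688813]
0.45 [ 0.4694 -0.0977  0.081 ] [254.946266   153.69590566]
```

Call:
{"fn": "servo_tool", "kwargs": {
  "steps": [
    [1, -20, 10, 0, 0, 8],
    [2, -40, 20, 0, 0, 16],
    [3, -60, 40, 0, 0, 24],
    [4, -80, 60, 0, 0, 32],
    [4, -101, 80, 0, 0, 40],
    [4, -101, 100, 0, 0, 45],
    [4, -101, 115, 0, 0, 45],
    [4, -101, 115, 0, 0, 45]
  ]
}}

```text
clock: 2.15
position: [0.3892, -0.1939, 0.1148]
ee_rot: [-0.002, 0.923, 0.384, -0.001]
contact_force: [-0.8, 1.1, 0.5]
width: 0.0001
```

```bash
cat > look.py <<'E'
from h import *
import sys
n=sys.argv[1]
s=telemetry.get_state(); print({k:np.round(s[k],4).tolist() for k in ['clock','qpos','position','ee_rot','contact_force']})
p=np.load('pics/pose.npy'); c,t=np.cos(p[2]),np.sin(p[2]); d=(np.array(s['position'])[:2]-p[:2]); print('TCP in base mm',np.round([1000*(c*d[0]+t*d[1]),1000*(-t*d[0]+c*d[1])],1))
Rt=q2R(s['ee_rot']); print('tool x bearing',np.degrees(np.arctan2(Rt[1,0],Rt[0,0])).round(2),'z',Rt[:,2].round(3))
for c in sys.argv[2:]:
    im,dd=cams.get_image(c); save(n+c,im); np.save('pics/'+n+c+'d.npy',dd)
    np.save('pics/'+n+c+'s.npy',s,allow_pickle=True)
    if c=='side': cv2.imwrite('pics/'+n+c+'z.png',cv2.resize(im[130:310,240:440,::-1],None,fx=3.3,fy=3.3,interpolation=cv2.INTER_CUBIC))
E
python3 look.py a side wrist
```

```text
{'clock': 2.15, 'qpos': [-0.6228, 0.1732, 1.9666, 0.0005, 1.0059, 0.1602], 'position': [0.3892, -0.1939, 0.1148], 'ee_rot': [-0.0019, 0.9235, 0.3836, -0.0009], 'contact_force': [-0.7625, 1.0602, 0.5221]}
TCP in base mm [ -39.9 -101.7]
tool x bearing 45.12 z [-0.003  0.003 -1.   ]
```

View pics/aside.png

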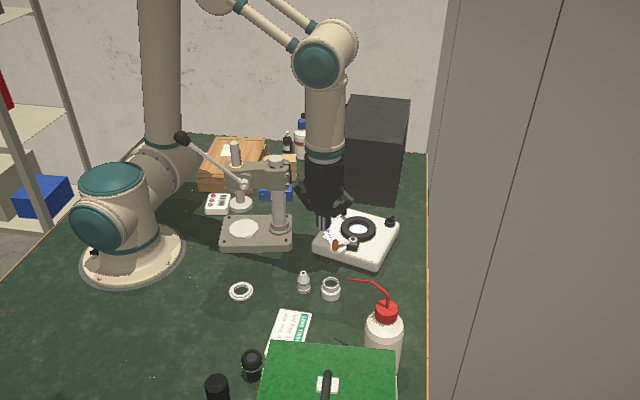

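View pics/awrist.png

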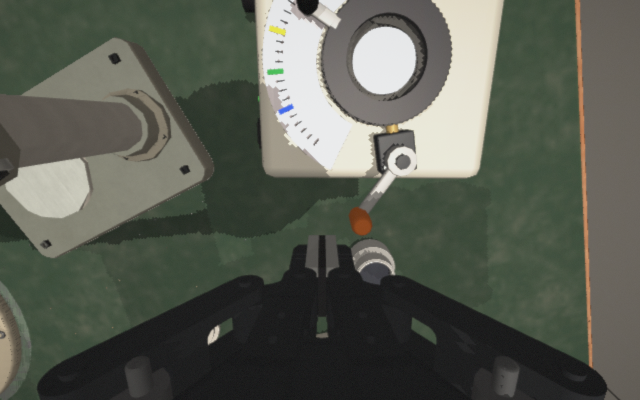

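Call:
{"fn": "servo_tool", "kwargs": {
  "steps": [
    [0, 0, 15, 0, 0, 0],
    [0, 0, 37, 0, 0, 0],
    [0, 0, 37, 0, 0, 0],
    [0, 5, 37, 0, 0, 0],
    [0, 9, 37, 0, 0, 0],
    [0, 13, 37, 0, 0, 0],
    [0, 17, 37, 0, 0, 0],
    [0, 17, 37, 0, 0, 0]
  ]
}}

```text
clock: 3.05
position: [0.4012, -0.2082, 0.0799]
ee_rot: [-0.001, 0.924, 0.383, -0.001]
contact_force: [-4.3, 0.2, 1.3]
width: 0.0
```

```bash
python3 look.py b side wrist
```

```text
{'clock': 3.05, 'qpos': [-0.6319, 0.2402, 1.9842, -0.0014, 0.9192, 0.1539], 'position': [0.4012, -0.2082, 0.0799], 'ee_rot': [-0.0006, 0.9238, 0.3829, -0.001], 'contact_force': [-4.2691, 0.1746, 1.3259]}
TCP in base mm [ -21.4 -103.4]
tool x bearing 45.02 z [-0.002  0.    -1.   ]
```

View pics/bwrist.png

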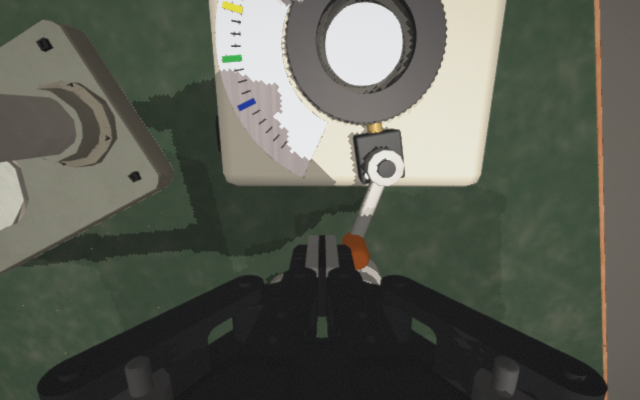

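View pics/bsidez.png

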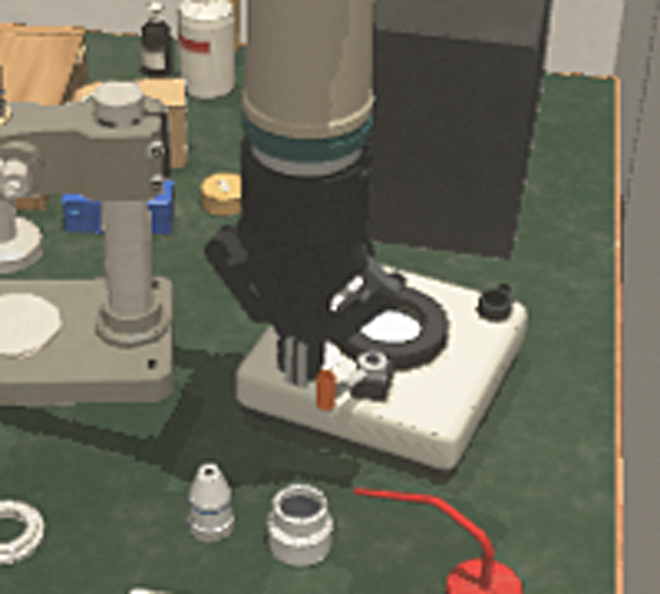

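Call:
{"fn": "servo_tool", "kwargs": {
  "steps": [
    [0, 5, 1, 0, 0, 0],
    [0, 10, 1, 0, 0, 0],
    [0, 15, 1, 0, 0, 0],
    [0, 20, 1, 0, 0, 0],
    [0, 25, 1, 0, 0, 0],
    [0, 30, 1, 0, 0, 0],
    [0, 35, 1, 0, 0, 0],
    [0, 35, 1, 0, 0, 0]
  ]
}}

```text
clock: 3.95
position: [0.4281, -0.2323, 0.0783]
ee_rot: [-0.0, 0.924, 0.382, 0.001]
contact_force: [-0.6, 5.1, 1.6]
width: -0.0001
```

```bash
python3 look.py c wrist
```

```text
{'clock': 3.95, 'qpos': [-0.6419, 0.2869, 1.9173, 0.0029, 0.937, 0.1426], 'position': [0.4281, -0.2323, 0.0783], 'ee_rot': [-0.0005, 0.924, 0.3823, 0.0011], 'contact_force': [-0.5614, 5.1229, 1.6251]}
TCP in base mm [  14.7 -101.5]
tool x bearing 44.95 z [ 0.002  0.002 -1.   ]
```

View pics/cwrist.png

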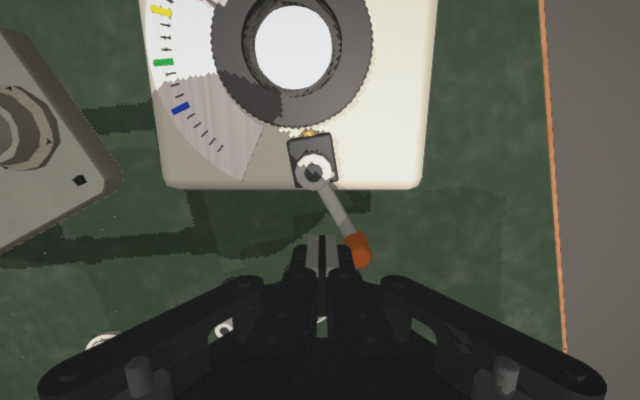

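Call:
{"fn": "servo_tool", "kwargs": {
  "steps": [
    [0, -8, 0, 0, 0, 0],
    [0, -10, -30, 0, 0, 0],
    [20, -20, -45, 0, 0, 0],
    [55, -35, -45, 0, 0, 0],
    [90, -50, -45, 0, 0, 0],
    [125, -67, -45, 0, 0, 0],
    [158, -67, -45, 0, 0, 0],
    [158, -67, -45, 0, 0, 0]
  ]
}}

```text
clock: 4.8
position: [0.4946, -0.0718, 0.1239]
ee_rot: [0.002, 0.923, 0.385, 0.002]
contact_force: [0.3, -0.8, -0.3]
width: -0.0
```

```bash
python3 look.py d side wrist
```

```text
{'clock': 4.8, 'qpos': [-0.284, 0.2488, 1.8331, 0.0008, 1.0539, 0.497], 'position': [0.4946, -0.0718, 0.1239], 'ee_rot': [0.0015, 0.9231, 0.3845, 0.0025], 'contact_force': [0.2674, -0.7686, -0.2811]}
TCP in base mm [-51.5  59.1]
tool x bearing 45.23 z [ 0.006 -0.001 -1.   ]
```

View pics/dside.png

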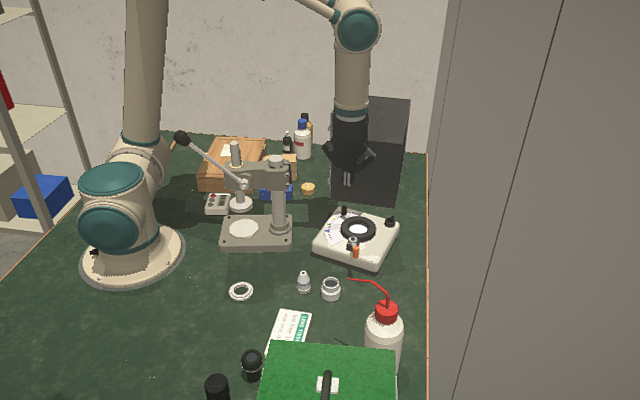

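View pics/dwrist.png

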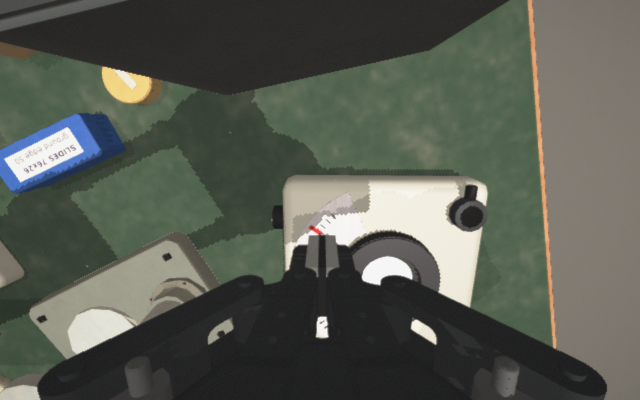

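Call:
{"fn": "servo_tool", "kwargs": {
  "steps": [
    [0, 0, 25, 0, 0, 0],
    [0, 0, 50, 0, 0, 0],
    [0, 0, 57, 0, 0, 0],
    [0, 0, 57, 0, 0, 0],
    [-5, 0, 57, 0, 0, 0],
    [-10, 0, 57, 0, 0, 0],
    [-15, 0, 57, 0, 0, 0],
    [-20, 0, 57, 0, 0, 0]
  ]
}}

```text
clock: 5.7
position: [0.4768, -0.0878, 0.0669]
ee_rot: [-0.0, 0.924, 0.383, 0.001]
contact_force: [-0.1, 2.3, 0.1]
width: -0.0001
```

```bash
python3 look.py e side wrist
```

```text
{'clock': 5.7, 'qpos': [-0.3263, 0.2987, 1.9367, 0.0009, 0.9054, 0.4589], 'position': [0.4768, -0.0878, 0.0669], 'ee_rot': [-0.0, 0.9239, 0.3825, 0.0005], 'contact_force': [-0.0877, 2.2848, 0.0554]}
TCP in base mm [-52.8  35.2]
tool x bearing 44.98 z [ 0.001  0.    -1.   ]
```

View pics/esidez.png

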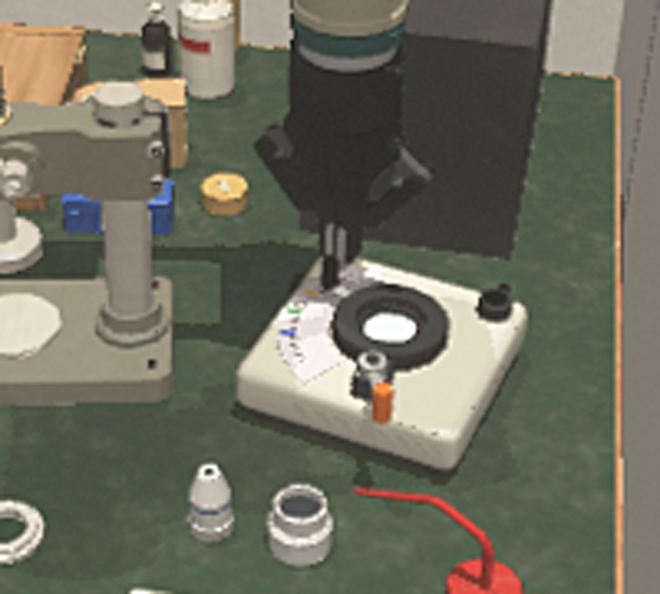

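View pics/ewrist.png

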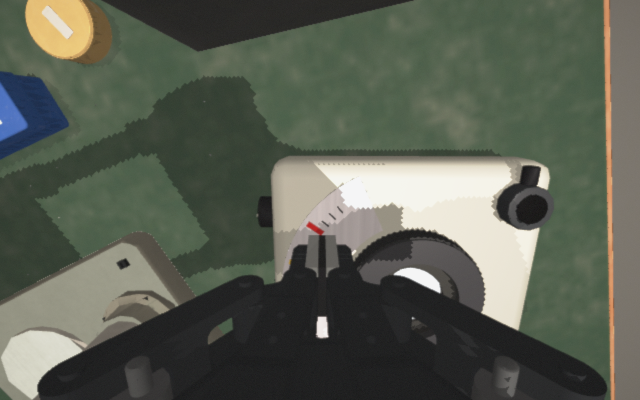

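Call:
{"fn": "servo_tool", "kwargs": {
  "steps": [
    [-5, 0, 0, 0, 0, 0],
    [-10, 0, 0, 0, 0, 0],
    [-15, 0, 0, 0, 0, 0],
    [-20, 0, 0, 0, 0, 0],
    [-25, 0, 0, 0, 0, 0],
    [-30, 0, 0, 0, 0, 0],
    [-34, 0, 0, 0, 0, 0],
    [-34, 0, 0, 0, 0, 0]
  ]
}}

```text
clock: 6.6
position: [0.4528, -0.1126, 0.0664]
ee_rot: [0.0, 0.924, 0.383, -0.0]
contact_force: [0.7, 0.5, 0.6]
width: -0.0
```

```bash
python3 look.py f side wrist
```

```text
{'clock': 6.6, 'qpos': [-0.3925, 0.2763, 1.9744, -0.0008, 0.8904, 0.3937], 'position': [0.4528, -0.1126, 0.0664], 'ee_rot': [0.0004, 0.9239, 0.3825, -0.0], 'contact_force': [0.7304, 0.4974, 0.5968]}
TCP in base mm [-52.4   0.7]
tool x bearing 44.98 z [ 0.    -0.001 -1.   ]
```

View pics/fsidez.png

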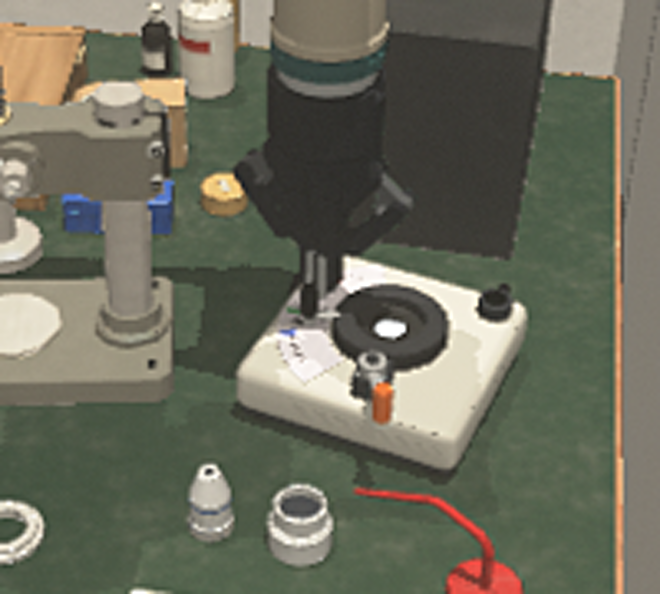

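Call:
{"fn": "servo_tool", "kwargs": {
  "steps": [
    [-2, 0, 0, 0, 0, 0],
    [-4, 0, 0, 0, 0, 0],
    [-4, 0, 0, 0, 0, 0],
    [4, 0, 0, 0, 0, 0],
    [6, 0, -40, 0, 0, 0],
    [-30, 5, -60, 0, 0, 0],
    [-80, 10, -60, 0, 0, 0],
    [-80, 10, -60, 0, 0, 0]
  ]
}}

```text
clock: 7.5
position: [0.401, -0.1786, 0.127]
ee_rot: [0.001, 0.925, 0.381, -0.001]
contact_force: [-0.4, 1.1, -0.1]
width: 0.0
```

Call:
{"fn": "servo_tool", "kwargs": {
  "steps": [
    [0, 0, 0, 0, 0, 0],
    [0, 0, 0, 0, 0, 0]
  ]
}}

```text
clock: 7.7
position: [0.4038, -0.1747, 0.1261]
ee_rot: [-0.0, 0.924, 0.383, 0.0]
contact_force: [-0.0, 1.0, -0.3]
width: 0.0002
```

```bash
python3 look.py g wrist; python3 - <<'E'
import cv2
a=cv2.imread('pics/gwrist.png'); cv2.imwrite('pics/gwz.png',cv2.resize(a[0:240,180:480],None,fx=2.5,fy=2.5,interpolation=cv2.INTER_CUBIC))
E
```

```text
{'clock': 7.7, 'qpos': [-0.5673, 0.1655, 1.9424, 0.0008, 1.0344, 0.2175], 'position': [0.4038, -0.1747, 0.1261], 'ee_rot': [-0.0005, 0.9238, 0.3828, 0.0001], 'contact_force': [-0.0468, 0.9931, -0.3135]}
TCP in base mm [-43.2 -77.9]
tool x bearing 45.01 z [-0.     0.001 -1.   ]
```

View pics/gwz.png

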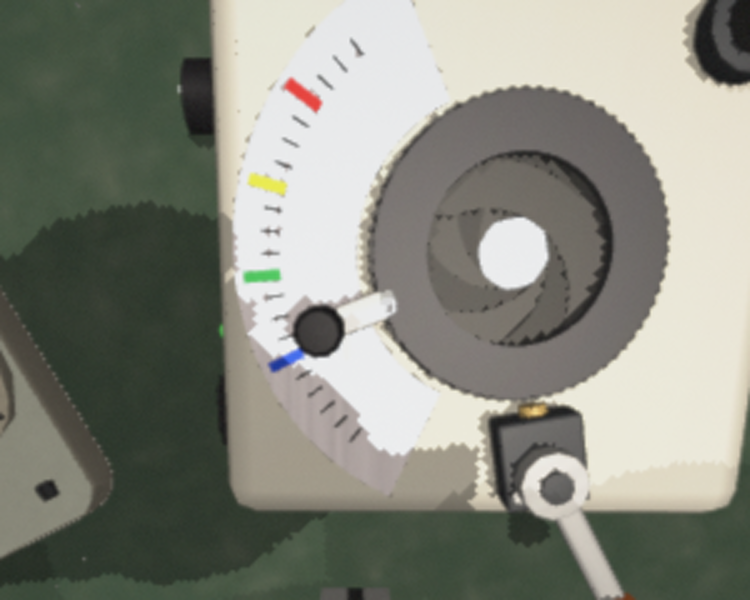

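```bash
cat > fit2.py <<'E'
from h import *
import sys
from scipy.optimize import least_squares
n=sys.argv[1]; 
s=np.load(f'pics/{n}wrists.npy',allow_pickle=True).item(); P=campose('wrist',s)
im=cv2.imread(f'pics/{n}wrist.png'); hsv=cv2.cvtColor(im,cv2.COLOR_BGR2HSV)
p0=np.load('pics/pose.npy')
def w(p,L):
    c,t=np.cos(p[2]),np.sin(p[2]); return np.array([p[0]+c*L[0]-t*L[1],p[1]+t*L[0]+c*L[1],L[2]])
rng={.262:((0,120,80),(8,255,255)),.611:((20,110,80),(34,255,255)),.960:((45,90,50),(85,255,255)),1.309:((105,120,50),(130,255,255))}
obs=[]
for q,(lo,hi) in rng.items():
    if q==1.309 and 'noblue' in sys.argv: continue
    b=2.269+q; L=np.array([70*np.cos(b),70*np.sin(b),46])/1e3; g=proj(P,w(p0,L))[0]
    m=cv2.inRange(hsv,lo,hi); k=np.zeros_like(m); cv2.circle(k,(int(g[0]),int(g[1])),14,1,-1)
    N,l,st,c=cv2.connectedComponentsWithStats(m*k)
    if N<2: print('miss',q); continue
    i=1+np.argmax(st[1:,4]); obs.append((c[i],L,q)); print(q,c[i].round(1),st[i,4],g.round(1))
f=lambda p:np.concatenate([proj(P,w(p,L))[0]-o for o,L,q in obs])
p=least_squares(f,p0).x; print(p.round(4),p0.round(4),f(p).round(2))
u,v=float(sys.argv[2]),float(sys.argv[3])
K=at_z(P,u,v,.081); d=K[:2]-p[:2]; print('r',np.hypot(*d)*1e3,'q',(np.arctan2(d[1],d[0])-p[2])%(2*np.pi)-2.269)
E
python3 - <<'E'
import cv2,numpy as np
a=cv2.imread('pics/gwrist.png'); g=a.max(2)
m=(g<75).astype(np.uint8); w=np.zeros_like(m); w[115:150,290:322]=1
N,l,st,c=cv2.connectedComponentsWithStats(m*w); i=1+np.argmax(st[1:,4]); print(c[i],st[i])
E
python3 fit2.py g 307.6 132.4 noblue;python3 fit2.py g 307.6 132.4
```

```text
[306.99322034 131.92542373] [297 123  20  19 295]
0.262 [300.8  37.3] 68 [300.1  37.8]
0.611 [286.7  73.2] 64 [285.8  73.2]
0.96 [284.5 110. ] 55 [284.  109.9]
[ 0.4898 -0.1503 -0.7844] [ 0.4893 -0.1501 -0.7844] [-0.03  0.35 -0.12 -0.11  0.16 -0.27]
r 55.788910682743904 q 1.2430189442403634
0.262 [300.8  37.3] 68 [300.1  37.8]
0.611 [286.7  73.2] 64 [285.8  73.2]
0.96 [284.5 110. ] 55 [284.  109.9]
1.309 [294.3 143.5] 49 [293.7 143.4]
[ 0.4897 -0.1504 -0.7846] [ 0.4893 -0.1501 -0.7844] [-0.03  0.4  -0.12 -0.06  0.16 -0.23  0.   -0.16]
r 55.77100925961073 q 1.2425195036710979
```

Call:
{"fn": "servo_tool", "kwargs": {
  "steps": [
    [40, -5, 0, 0, 0, 0],
    [86, -10, 0, 0, 0, 0],
    [86, -10, 30, 0, 0, 0],
    [86, -10, 60, 0, 0, 0],
    [82, -10, 60, 0, 0, 0],
    [78, -10, 60, 0, 0, 0],
    [75, -10, 60, 0, 0, 0],
    [73.5, -10, 60, 0, 0, 0]
  ]
}}

```text
clock: 8.55
position: [0.4494, -0.1171, 0.0676]
ee_rot: [0.001, 0.924, 0.382, 0.001]
contact_force: [1.8, 0.4, -0.4]
width: 0.0
```

Call:
{"fn": "servo_tool", "kwargs": {
  "steps": [
    [-1, 0, 0, 0, 0, 0],
    [-1, 0, 0, 0, 0, 0],
    [-1, 0, 0, 0, 0, 0],
    [7, 0, 0, 0, 0, 0],
    [9, 0, -40, 0, 0, 0],
    [-30, 5, -60, 0, 0, 0],
    [-73, 10, -60, 0, 0, 0],
    [-73, 10, -60, 0, 0, 0]
  ]
}}

```text
clock: 9.35
position: [0.4017, -0.1776, 0.1269]
ee_rot: [0.001, 0.925, 0.381, -0.001]
contact_force: [0.2, 0.8, -1.4]
width: -0.0001
```

Call:
{"fn": "servo_tool", "kwargs": {
  "steps": [
    [0, 0, 0, 0, 0, 0],
    [0, 0, 0, 0, 0, 0]
  ]
}}

```text
clock: 9.55
position: [0.4041, -0.1743, 0.126]
ee_rot: [-0.001, 0.924, 0.383, 0.0]
contact_force: [0.2, -0.0, 0.0]
width: 0.0003
```

```bash
python3 look.py i wrist; python3 - <<'E'
import cv2,numpy as np
a=cv2.imread('pics/iwrist.png'); cv2.imwrite('pics/iwz.png',cv2.resize(a[0:240,180:480],None,fx=2.5,fy=2.5,interpolation=cv2.INTER_CUBIC))
g=a.max(2)
m=(g<75).astype(np.uint8); w=np.zeros_like(m); w[115:160,290:328]=1
N,l,st,c=cv2.connectedComponentsWithStats(m*w); i=1+np.argmax(st[1:,4]); print(c[i],st[i])
E
```

```text
{'clock': 9.55, 'qpos': [-0.5662, 0.1658, 1.9421, 0.0007, 1.0345, 0.2186], 'position': [0.4041, -0.1743, 0.126], 'ee_rot': [-0.0005, 0.9238, 0.3828, 0.0], 'contact_force': [0.2344, -0.0465, 0.0467]}
TCP in base mm [-43.2 -77.4]
tool x bearing 45.01 z [-0.     0.001 -1.   ]
[309.60855263 138.17105263] [300 128  20  21 304]
```

View pics/iwz.png

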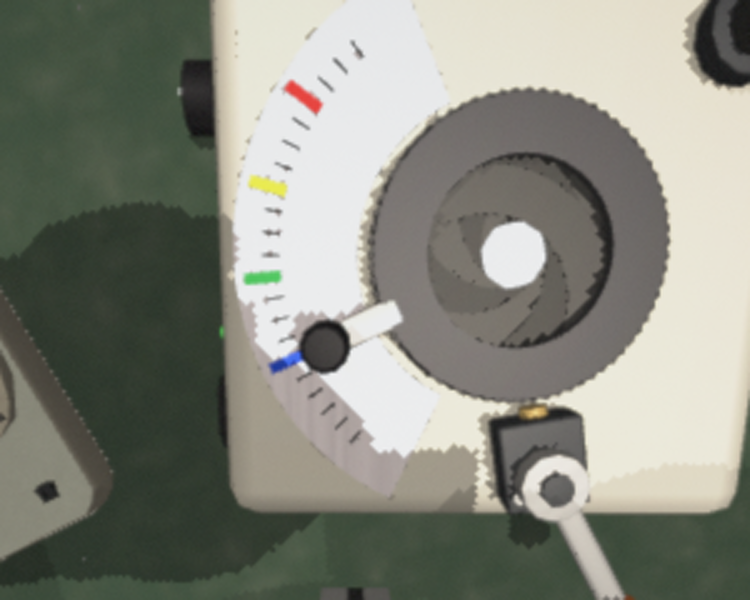

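```bash
python3 fit2.py i 310.2 138.6 noblue;python3 fit2.py i 310.2 138.6;python3 fit2.py i 309.6 138.2|tail -1
```

```text
0.262 [301.1  38.2] 70 [300.2  38.5]
0.611 [286.7  73.9] 62 [286.   73.9]
0.96 [284.4 110.7] 55 [284.1 110.6]
[ 0.4894 -0.1505 -0.7893] [ 0.4893 -0.1501 -0.7844] [-0.04  0.28 -0.09 -0.08  0.13 -0.23]
r 55.433390349100236 q 1.3070945815415596
0.262 [301.1  38.2] 70 [300.2  38.5]
0.611 [286.7  73.9] 62 [286.   73.9]
0.96 [284.4 110.7] 55 [284.1 110.6]
1.309 [294.3 144.2] 49 [293.8 144.1]
[ 0.4895 -0.1505 -0.7875] [ 0.4893 -0.1501 -0.7844] [-0.07  0.32 -0.06 -0.02  0.21 -0.17 -0.07 -0.18]
r 55.510108695687805 q 1.3062698811234963
r 55.74220884043394 q 1.2996043559202688
```

Call:
{"fn": "servo_tool", "kwargs": {
  "steps": [
    [-10, 30, 0, 0, 0, 0],
    [-25, 65, 0, 0, 0, 0],
    [-25, 100, 0, 0, 0, 0],
    [-25, 100, 0, 0, 0, 0],
    [-25, 100, 25, 0, 0, 0],
    [-25, 100, 48, 0, 0, 0],
    [-25, 100, 48, 0, 0, 0],
    [-25, 94, 48, 0, 0, 0]
  ]
}}

```text
clock: 10.4
position: [0.4532, -0.2586, 0.0781]
ee_rot: [-0.0, 0.924, 0.383, -0.0]
contact_force: [0.7, -0.2, -0.2]
width: -0.0
```

```bash
python3 look.py j wrist side
```

```text
{'clock': 10.4, 'qpos': [-0.652, 0.3325, 1.844, 0.0002, 0.9657, 0.132], 'position': [0.4532, -0.2586, 0.0781], 'ee_rot': [-0.0003, 0.9236, 0.3833, -0.0001], 'contact_force': [0.7331, -0.2425, -0.2061]}
TCP in base mm [  51.1 -102.3]
tool x bearing 45.07 z [-0.  0. -1.]
```

View pics/jwrist.png

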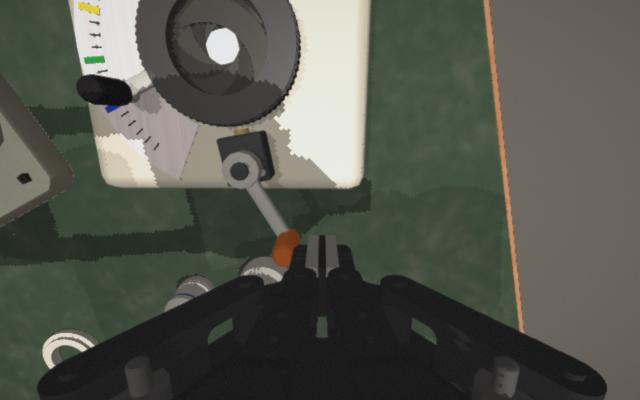

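View pics/jsidez.png

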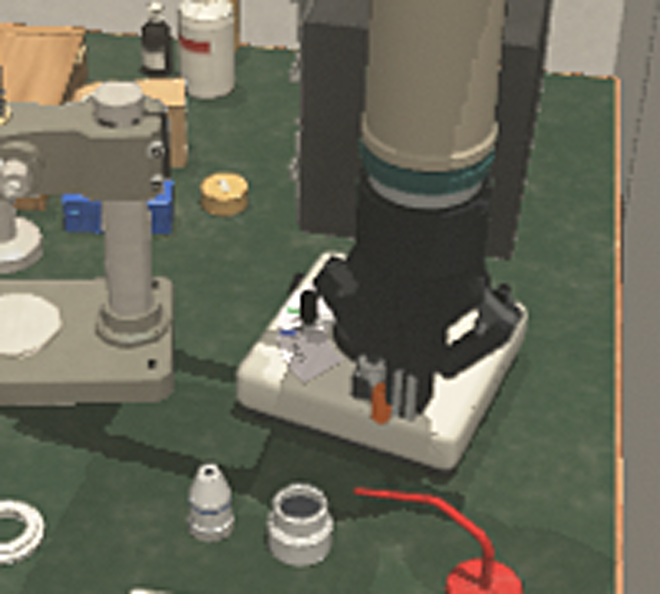

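Finger is beside the orange knob on its rear side. Push back along tool −y.

Call:
{"fn": "servo_tool", "kwargs": {
  "steps": [
    [0, -7, 0, 0, 0, 0],
    [0, -14, 0, 0, 0, 0],
    [0, -20, 0, 0, 0, 0],
    [0, -26, 0, 0, 0, 0],
    [0, -32, 0, 0, 0, 0],
    [0, -38, 0, 0, 0, 0],
    [0, -43, 0, 0, 0, 0],
    [0, -46, 0, 0, 0, 0]
  ]
}}

```text
clock: 11.3
position: [0.4226, -0.2266, 0.0794]
ee_rot: [0.002, 0.924, 0.382, 0.003]
contact_force: [7.2, -0.2, 4.1]
width: 0.0003
```

```bash
python3 look.py k wrist
```

```text
{'clock': 11.3, 'qpos': [-0.64, 0.2732, 1.9356, 0.0041, 0.9272, 0.1448], 'position': [0.4226, -0.2266, 0.0794], 'ee_rot': [0.0016, 0.9242, 0.3819, 0.0028], 'contact_force': [7.2259, -0.1756, 4.1196]}
TCP in base mm [   6.8 -101.3]
tool x bearing 44.9 z [ 0.006 -0.001 -1.   ]
```

View pics/kwrist.png

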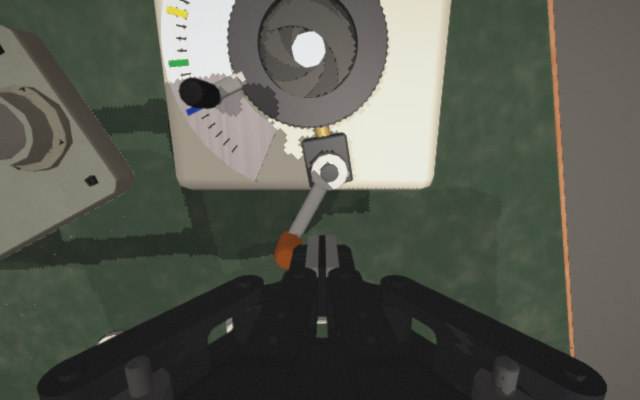

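Call:
{"fn": "servo_tool", "kwargs": {
  "steps": [
    [0, -2, 0, 0, 0, 0],
    [0, -3, 0, 0, 0, 0],
    [0, -4, 0, 0, 0, 0],
    [0, -5, 0, 0, 0, 0],
    [0, -5, 0, 0, 0, 0]
  ]
}}

```text
clock: 11.85
position: [0.4205, -0.2236, 0.0794]
ee_rot: [0.002, 0.924, 0.382, 0.004]
contact_force: [8.7, 0.6, 1.9]
width: 0.0001
```

Call:
{"fn": "servo_tool", "kwargs": {
  "steps": [
    [0, -1, 0, 0, 0, 0],
    [0, -2, 0, 0, 0, 0],
    [0, -2, 0, 0, 0, 0]
  ]
}}

```text
clock: 12.15
position: [0.4196, -0.2226, 0.0795]
ee_rot: [0.003, 0.924, 0.382, 0.004]
contact_force: [9.4, -1.1, 1.8]
width: -0.0002
```

```bash
python3 look.py l wrist
```

```text
{'clock': 12.15, 'qpos': [-0.6375, 0.2654, 1.9473, 0.0051, 0.9196, 0.147], 'position': [0.4196, -0.2226, 0.0795], 'ee_rot': [0.0029, 0.9243, 0.3817, 0.0041], 'contact_force': [9.3814, -1.14, 1.8316]}
TCP in base mm [   1.9 -100.6]
tool x bearing 44.88 z [ 0.01  -0.002 -1.   ]
```

View pics/lwrist.png

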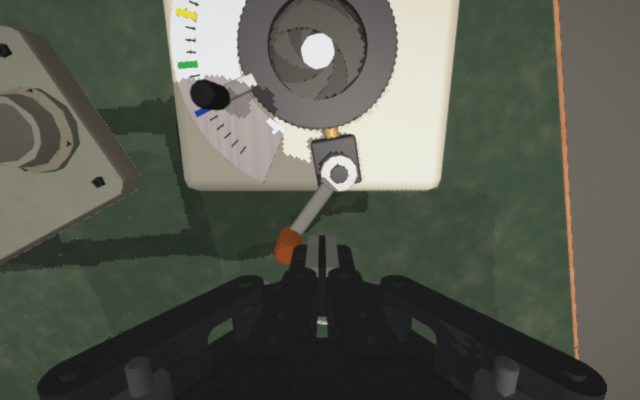

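```bash
cat > cl.py <<'E'
from h import *
import sys
n=sys.argv[1]; s=np.load(f'pics/{n}wrists.npy',allow_pickle=True).item(); P=campose('wrist',s); p=np.load('pics/pose.npy')
def w(L):
    c,t=np.cos(p[2]),np.sin(p[2]); return np.array([p[0]+c*L[0]-t*L[1],p[1]+t*L[0]+c*L[1],L[2]])
for c in [0,.06,.12,.2,.3]:
    b=-2.182+c; print(c,[proj(P,w([.011+.045*np.cos(b),-.061+.045*np.sin(b),z]))[0].round(1) for z in (.089,.064)])
print('pin',proj(P,w([.011,-.061,.075])))
im=cv2.imread(f'pics/{n}wrist.png');m=cv2.inRange(cv2.cvtColor(im,cv2.COLOR_BGR2HSV),(3,170,80),(18,255,255));m[:170]=0;m[:,520:]=0
N,l,st,c=cv2.connectedComponentsWithStats(m); i=1+np.argmax(st[1:,4]); print(c[i],st[i])
E
python3 cl.py l; python3 cl.py a
```

```text
0 [array([286.8, 254.5]), array([291.4, 235.2])]
0.06 [array([291.5, 257.3]), array([295.5, 237.7])]
0.12 [array([296.4, 259.8]), array([299.7, 239.9])]
0.2 [array([303.2, 262.7]), array([305.4, 242.4])]
0.3 [array([311.9, 265.6]), array([312.9, 244.9])]
pin [[339.20380428 173.74670426]]
[286.33768352 245.07993475] [274 227  28  37 613]
0 [array([363.7, 226.6]), array([358.9, 213.6])]
0.06 [array([367.4, 229. ]), array([362.2, 215.7])]
0.12 [array([371.3, 231.1]), array([365.6, 217.6])]
0.2 [array([376.6, 233.5]), array([370.3, 219.8])]
0.3 [array([383.4, 236. ]), array([376.4, 222. ])]
pin [[405.56074541 161.49310627]]
[359.9261745  221.30872483] [349 208  23  27 447]
```

Call:
{"fn": "servo_tool", "kwargs": {
  "steps": [
    [0, -1, 0, 0, 0, 0],
    [0, -2, 0, 0, 0, 0],
    [0, -2, 0, 0, 0, 0],
    [0, -2, 0, 0, 0, 0]
  ]
}}

```text
clock: 12.6
position: [0.4195, -0.2225, 0.0797]
ee_rot: [0.005, 0.924, 0.382, 0.005]
contact_force: [11.7, -4.0, -0.3]
width: 0.0001
```

Call:
{"fn": "servo_tool", "kwargs": {
  "steps": [
    [0, -1, 0, 0, 0, 0],
    [0, -2, 0, 0, 0, 0],
    [0, -2, 0, 0, 0, 0],
    [0, -2, 0, 0, 0, 0]
  ]
}}

```text
clock: 13.0
position: [0.4193, -0.2223, 0.08]
ee_rot: [0.006, 0.924, 0.382, 0.005]
contact_force: [12.0, -5.7, -0.9]
width: -0.0001
```

```bash
python3 look.py m wrist; python3 cl.py m
```

```text
{'clock': 13.0, 'qpos': [-0.6367, 0.261, 1.9524, 0.0038, 0.9119, 0.1483], 'position': [0.4193, -0.2223, 0.08], 'ee_rot': [0.0062, 0.9242, 0.3818, 0.0055], 'contact_force': [12.04, -5.6888, -0.8721]}
TCP in base mm [   1.5 -100.6]
tool x bearing 44.89 z [ 0.015 -0.007 -1.   ]
0 [array([287.8, 254. ]), array([292. , 234.8])]
0.06 [array([292.6, 256.8]), array([296.1, 237.3])]
0.12 [array([297.5, 259.3]), array([300.2, 239.4])]
0.2 [array([304.2, 262.1]), array([306. , 241.9])]
0.3 [array([312.9, 265. ]), array([313.4, 244.5])]
pin [[339.91502307 173.39024559]]
[287.10033445 244.44816054] [276 227  26  37 598]
```

Call:
{"fn": "servo_tool", "kwargs": {
  "steps": [
    [0, 8, 0, 0, 0, 0],
    [0, 18, 0, 0, 0, 0],
    [0, 18, -25, 0, 0, 0],
    [0, 18, -48, 0, 0, 0],
    [12, -10, -48, 0, 0, 0],
    [25, -37, -48, 0, 0, 0],
    [25, -37, -48, 0, 0, 0],
    [25, -37, -48, 0, 0, 0]
  ]
}}

```text
clock: 13.85
position: [0.4027, -0.1741, 0.1258]
ee_rot: [-0.001, 0.924, 0.383, -0.001]
contact_force: [0.8, 0.2, 1.1]
width: 0.0001
```

Call:
{"fn": "servo_tool", "kwargs": {
  "steps": [
    [0, 0, 0, 0, 0, 0],
    [0, 0, 0, 0, 0, 0]
  ]
}}

```text
clock: 14.05
position: [0.4041, -0.1757, 0.1261]
ee_rot: [-0.0, 0.924, 0.382, -0.0]
contact_force: [-0.5, -0.5, 0.6]
width: -0.0001
```

```bash
python3 look.py n wrist side; python3 cl.py n;  python3 - <<'E'
import cv2,numpy as np
a=cv2.imread('pics/nwrist.png'); cv2.imwrite('pics/nwz.png',cv2.resize(a[0:240,180:480],None,fx=2.5,fy=2.5,interpolation=cv2.INTER_CUBIC))
g=a.max(2)
m=(g<75).astype(np.uint8); w=np.zeros_like(m); w[115:160,290:328]=1
N,l,st,c=cv2.connectedComponentsWithStats(m*w); i=1+np.argmax(st[1:,4]); print(c[i],st[i])
E
```

```text
{'clock': 14.05, 'qpos': [-0.5684, 0.1664, 1.9411, -0.0, 1.0345, 0.2176], 'position': [0.4041, -0.1757, 0.1261], 'ee_rot': [-0.0002, 0.924, 0.3824, -0.0001], 'contact_force': [-0.5214, -0.548, 0.5647]}
TCP in base mm [-42.2 -78.4]
tool x bearing 44.97 z [-0.  0. -1.]
0 [array([363.5, 254.1]), array([359. , 239.1])]
0.06 [array([366.9, 256.2]), array([362., 241.])]
0.12 [array([370.4, 258.1]), array([365.1, 242.7])]
0.2 [array([375.2, 260.2]), array([369.4, 244.7])]
0.3 [array([381.5, 262.4]), array([375.1, 246.7])]
pin [[401.49729105 193.93927201]]
[360.80778589 247.66666667] [351 234  21  28 411]
[307.77666667 136.46      ] [298 127  20  20 300]
```

View pics/nwz.png

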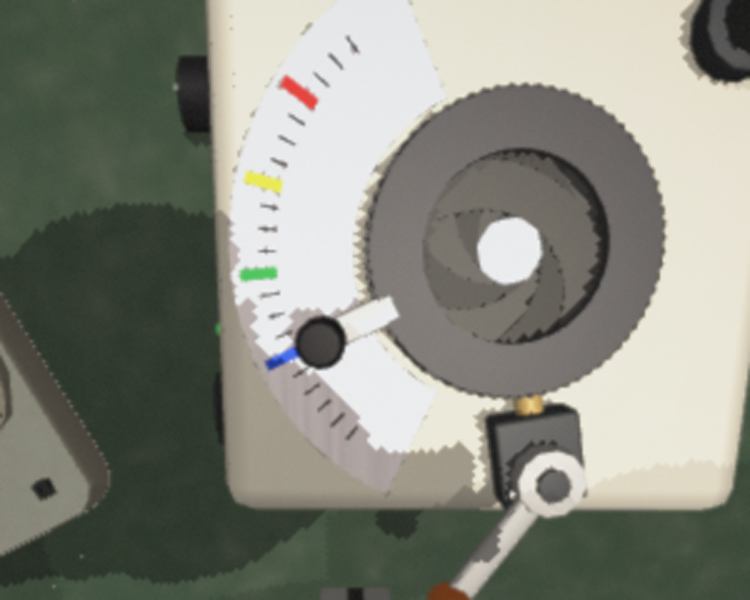

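View pics/nsidez.png

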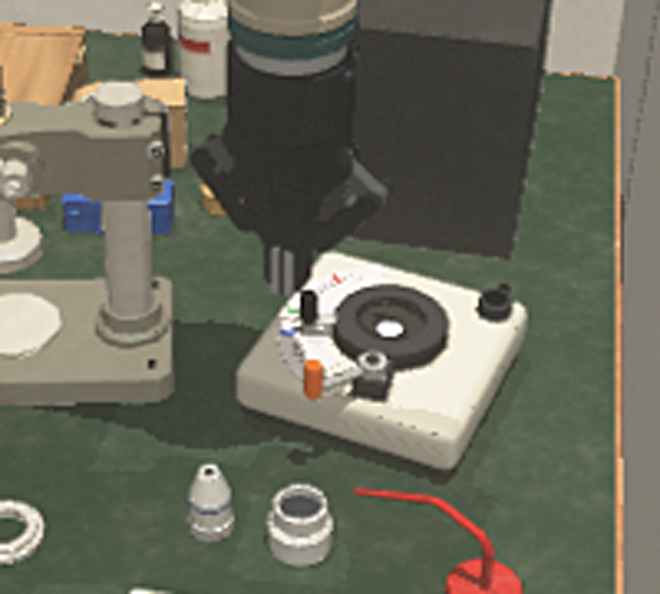

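```bash
python3 fit2.py n 307.78 136.46|tail -1; python3 fit2.py n 308.2 136.8 |tail -1; python3 fit2.py n 307.78 136.46 noblue|tail -2
python3 - <<'E'
from h import *
im=cv2.imread('pics/nwrist.png')
cv2.imwrite('pics/nz2.png',cv2.resize(im[105:165,270:350],None,fx=10,fy=10,interpolation=cv2.INTER_NEAREST))
E
```

```text
r 55.756177705570224 q 1.299214834389971
r 55.609207064386815 q 1.3044475053700224
[ 0.4894 -0.1505 -0.7896] [ 0.4893 -0.1501 -0.7844] [-0.05  0.28 -0.06 -0.07  0.11 -0.23]
r 55.690292601328395 q 1.300029797768683
```

View pics/nz2.png

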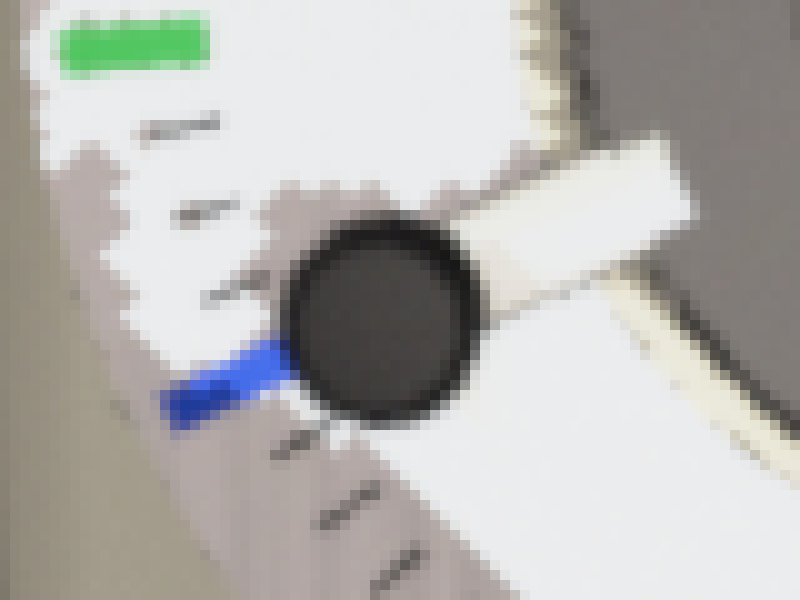

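Call:
{"fn": "servo_tool", "kwargs": {
  "steps": [
    [0, 0, -30, 0, 0, 0],
    [0, 0, -70, 0, 0, 0],
    [0, 0, -70, 0, 0, 0],
    [0, 0, -70, 0, 0, 0],
    [0, 0, -70, 0, 0, 0]
  ]
}}

```text
clock: 14.65
position: [0.4031, -0.1749, 0.1953]
ee_rot: [-0.001, 0.924, 0.383, -0.001]
contact_force: [-0.5, 0.9, -0.4]
width: -0.0001
```

```bash
python3 look.py z scene side; python3 -c "
from h import *
print(sign_off())"
```

```text
{'clock': 14.65, 'qpos': [-0.5679, 0.0973, 1.8304, 0.0, 1.216, 0.2178], 'position': [0.4031, -0.1749, 0.1953], 'ee_rot': [-0.0009, 0.9239, 0.3825, -0.0006], 'contact_force': [-0.4635, 0.9148, -0.448]}
TCP in base mm [-43.5 -78.5]
tool x bearing 44.98 z [-0.002  0.001 -1.   ]
the job is handed in; nothing more can be done
None
```

View pics/zside.png

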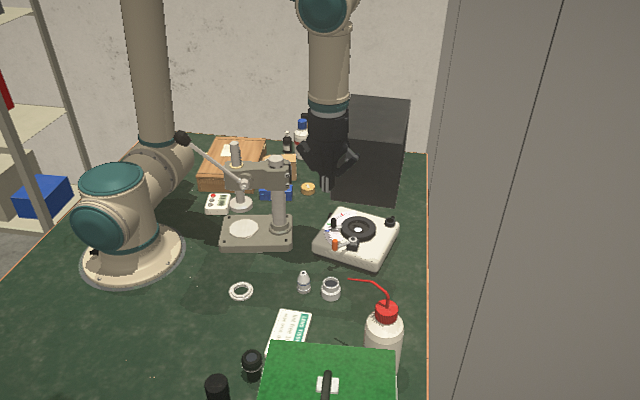

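The job is done and handed in at about 14.7 s on the robot's clock. I only pushed with the shut fingertips, in the order asked:

1. **Freeing the ring:** I pushed the clamp lever to about 1.0 rad, and the ring turned freely after that.
2. **Setting the iris:** I pushed the iris lever to the blue mark in two pushes, with a wrist-camera measurement between them.
3. **Clamping again:** I pushed the clamp lever home until the finger stopped moving while the push force rose from about 9 to 13 N.

**Last checks:**
- **Iris lever:** after clamping it measured 1.30 rad (estimates 1.299 to 1.304) against 1.309 for blue. That is about 0.5 mm off at the knob, within measuring error, and clamping did not shift it.
- **Clamp lever:** the orange knob stands where the 0 rad position predicts, to within about a pixel.
- **Other things:** in the last side picture the objective, loupe, slide box and mount stand where they did at the start. I could not clearly check the bulb box there because the other things partly hide it.
- **Robot:** it was raised clear, touching nothing.

None of these checks failed or disagreed.

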